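Gauge bushes into an indexed rotary magazine

ROBOT

A 6-joint arm with a two-finger parallel gripper is mounted at the origin on a cart in front of the work surface, level with it; the furniture and walls round the work are solid. World frame = base frame: x ahead of the robot, y to its left, z up, the work surface at z = 0. Lengths are in m, angles in degrees, forces in N, time in s.
With the tool pointing down it reaches from about 0.375 to 0.75 m from the base axis. Payload 9 kg.
Tool frame: the origin (TCP) lies where the fingers leave the gripper's body, on its centre line; the fingertips stand 73 mm ahead of it and the grasp point (between the pads) lies 54 mm ahead of it (robot.tip_reach is the distance from the TCP to the fingertips, in m); z points along the fingers, y is the line along which they close (so a half turn about z gives the same grasp; the last joint's range is limited). The gripper opens to 85 mm and grips with 20 to 120 N. Pads are 22 mm wide; open, the fingers measure 114 mm over their backs; the gripper's body (76 mm by 85 mm) begins 54 mm behind the grasp point. The pads swing forward as they close: fully open they stand 13 mm farther back than shut.
Start: joints at [51.87, 5.964, 5.575, 89.605, 0, 77.527], TCP at [0.26, 0.541, 0.304] pointing down, gripper open.
Joint ranges: [-171.21, 171.21], [-48.23, 106.86], [-62.78, 66.21], [-105.2, 120.99], [-86.42, 89.51], [-180, 180]. Speed limits (degrees/s): [127.2, 127.2, 147.25, 180, 180, 180].

INTERFACE

Orientations are given as [roll, pitch, yaw] about the fixed x, y, z axes, in that order (R = Rz(yaw) Ry(pitch) Rx(roll)).
In Python, from plant import robot gives the robot as it stands. Calls block until the motion is done:
- robot.move_pose(position, orientation): joint-space move of the TCP to a pose.
- robot.line_to(position, vel=0.15, rotation=None, guard=None): straight line of the TCP; rotation=None keeps the orientation; vel is the mean speed in m/s. With guard (N) it stops when the force on the tool has changed by that much, and returns True; else False.
- robot.goto_joints(angles): joint-space move.
- robot.set_gripper(opening): finger opening in m; the grip force is fixed at half the most; returns when the fingers have stopped.
- robot.pause(seconds).
- robot.ik(position, orientation): joint angles nearest the present ones, or None.
- robot.observe(): the state.
- robot.grab_frame(name): name is "side" or "top"; returns the picture (420x560x3 uint8, blue, green, red); there is no depth.
- robot.get_calibration(name): a dict with "vertical_fov" (degrees; the focal length in pixels is half the picture's height over the tangent of half this angle, whatever the lens; pixels are square), "cx", "cy" (the principal point, pixels), "k1" (the pictures are not rectified: a ray, as slopes to the right and down, at radius r is drawn at 1 + k1 r^2 times it, then the intrinsics apply), "rvec" (rotation vector, rad) and "tvec" (3), from world to camera coordinates, as OpenCV has them. Camera axes: x right, y down, z forward; pixel columns grow to the right and rows downward; lengths in m; the calibration is good to about 2 mm. A picture is of the moment at which its call begins. get_calibration takes no time and is no camera call.
A pose or a line that the arm cannot do raises robot.IKError and nothing moves.
- robot.job_done(): hands the job in; it is judged then, once.
The state is a dict: "time": time; "q": joint angles; "qvel": joint speeds; "joint_torque": joint torques, N m; "tool_pos": TCP position; "tcp_rot": TCP orientation; "ft_force": force on the tool from outside, world axes, zero at the start; "torque": the same for the moment, N m; "gripper_width": finger opening in m; "gripper_force": force on a finger pad.
Only numpy, scipy, OpenCV 4.12 (cv2) and the standard library are available. Lean on these libraries where they do the work, as an engineer would, in place of code of your own. Each camera call takes 0.05 s, during which the arm holds its last target. There are 200 camera calls.

TASK

Fill the rotary magazine with the good bushes: pull up the red sprung knob, swing the turret until it locks at a loading station with an empty cup under the gauge bore, and let a bush through the bore into the cup, one bush to a cup. The bore sorts them: bushes that pass it go into the magazine, those too fat for it into the red reject bin. Finish with the turret locked at the closed station (red dot) with the plunger fully home, and leave the bottle, pencil and tape measure alone.

Things in the scene. Friction and masses are not known exactly. Their poses are not given: they have to be found in the camera images.
- bush_a: heavy brass bush with a black plastic cap of the same diameter, together a plain cylinder 42 mm tall (brass 24, cap 18), standing on end on the worktop; origin at the centre of its underside, z along its axis. It is either true to size (30 mm diameter, passes the gauge bore) or oversize (36 mm, does not pass); the name does not say which. About 0.1 to 0.2 kg. May be absent.
- bush_b: heavy brass bush with a black plastic cap of the same diameter, together a plain cylinder 42 mm tall (brass 24, cap 18), standing on end on the worktop; origin at the centre of its underside, z along its axis. It is either true to size (30 mm diameter, passes the gauge bore) or oversize (36 mm, does not pass); the name does not say which. About 0.1 to 0.2 kg. May be absent.
- bush_c: heavy brass bush with a black plastic cap of the same diameter, together a plain cylinder 42 mm tall (brass 24, cap 18), standing on end on the worktop; origin at the centre of its underside, z along its axis. It is either true to size (30 mm diameter, passes the gauge bore) or oversize (36 mm, does not pass); the name does not say which. About 0.1 to 0.2 kg. May be absent.
- bush_d: heavy brass bush with a black plastic cap of the same diameter, together a plain cylinder 42 mm tall (brass 24, cap 18), standing on end on the worktop; origin at the centre of its underside, z along its axis. It is either true to size (30 mm diameter, passes the gauge bore) or oversize (36 mm, does not pass); the name does not say which. About 0.1 to 0.2 kg. May be absent.
- bush_e: heavy brass bush with a black plastic cap of the same diameter, together a plain cylinder 42 mm tall (brass 24, cap 18), standing on end on the worktop; origin at the centre of its underside, z along its axis. It is either true to size (30 mm diameter, passes the gauge bore) or oversize (36 mm, does not pass); the name does not say which. About 0.1 to 0.2 kg. May be absent.
- reject_bin: open red plastic bin fixed to the worktop, 120 x 150 mm outside (x, y), walls 4 mm thick and 35 mm high, floor 4 mm thick; origin at the centre of its underside
- magazine_axis (a point): the vertical axis of the rotary magazine, at the worktop. The magazine is fixed to the worktop: grey round base 240 mm across; above it an aluminium turret with three blue cups that each hold one bush; over the turret a fixed clear cover (top 109 mm, underside 95 mm above the worktop) whose only opening is the gauge bore. This point's x axis points from the axis to the gauge bore, z up
- gauge_mouth (a point): centre of the mouth of the gauge bore (34 mm diameter, 14 mm deep, through the cover), in a square steel plate 56 mm wide flush with the cover's top, 109 mm above the worktop and 55 mm from the magazine's axis. A bush let go in the bore falls straight into the cup below if a cup stands there; it then stands with its underside 38 mm above the worktop, below the cover
- turret (a joint): angle of the turret about the magazine's axis, rad, growing anticlockwise seen from above; 0, 1.047 and 2.094 (stations 1, 2, 3) bring cups 1, 2, 3 under the gauge bore, 3.142 (closed station) leaves no cup under it. Stops 0.1 beyond 0 and 3.142. It turns with light friction while the plunger is lifted
- plunger (a joint): lift of the sprung index plunger on the turret's arm, m: 0 to 0.003 is home in a notch (turret locked), about 0.010 is riding on top of the index ring between two notches, full lift 0.020. Its spring presses it down with 5 N at home, 9 N at full lift. The pin is 8 mm thick with a round tip, the notches 12 mm wide
- knob (a point): middle of the plunger's red pull knob (upright cylinder, 24 mm diameter, 27 mm tall; top 13.5 mm above this point). It stands 105 mm from the magazine's axis, this point 132.5 mm above the worktop when home; it rises with the plunger and is carried round with the turret. Nothing but a steel sleeve 26 mm thick, ending 98 mm above the worktop, is below it
- station_1 (a point): fixed point: where the middle of the knob stands when the plunger is home at station 1 (cup 1 under the gauge bore; 1 white dot(s) beside the notch)
- station_2 (a point): fixed point: where the middle of the knob stands when the plunger is home at station 2 (cup 2 under the gauge bore; 2 white dot(s) beside the notch)
- station_3 (a point): fixed point: where the middle of the knob stands when the plunger is home at station 3 (cup 3 under the gauge bore; 3 white dot(s) beside the notch)
- station_closed (a point): fixed point: where the middle of the knob stands when the plunger is home at the closed station (red dot beside the notch)
- pocket_1 (a point): centre of the floor of cup 1 on the turret (octagonal, 38 mm across inside, 32 mm deep, floor 38 mm above the worktop); moves with the turret
- pocket_2 (a point): centre of the floor of cup 2 on the turret (octagonal, 38 mm across inside, 32 mm deep, floor 38 mm above the worktop); moves with the turret
- pocket_3 (a point): centre of the floor of cup 3 on the turret (octagonal, 38 mm across inside, 32 mm deep, floor 38 mm above the worktop); moves with the turret
- oil_bottle: white squeeze bottle with black spout, 48 mm thick, 131 mm tall; bystander
- carpenter_pencil: red carpenter's pencil, 172 mm long; bystander
- tape_measure: yellow and black tape measure, 78 mm long, 71 mm tall; bystander
Not all that is in view belongs to the job. What is shaped like the bush_b but purple is not meant.

How it is judged (in metres and radians):
On the way, in this order (a step that is already met when the one before it is completed fails the run):
1. the turret is locked at a loading station (1, 2 or 3), plunger home (((value of joint plunger below 0.003 m and value of joint turret between -0.05 and 0.05 rad) or (value of joint plunger below 0.003 m and value of joint turret between 0.997198 and 1.0972 rad) or (value of joint plunger below 0.003 m and value of joint turret between 2.0444 and 2.1444 rad))), for 0.2 s.
2. every bush that passes the gauge stands in a cup of the magazine (height (world z) of each of bush_a, bush_c, bush_e below 0.05 m and angle between each of bush_a, bush_c, bush_e's own z axis and vertical below 0.2 rad and (horizontal distance between bush_a and pocket_1 below 0.008 m or horizontal distance between bush_a and pocket_2 below 0.008 m or horizontal distance between bush_a and pocket_3 below 0.008 m) and (horizontal distance between bush_c and pocket_1 below 0.008 m or horizontal distance between bush_c and pocket_2 below 0.008 m or horizontal distance between bush_c and pocket_3 below 0.008 m) and (horizontal distance between bush_e and pocket_1 below 0.008 m or horizontal distance between bush_e and pocket_2 below 0.008 m or horizontal distance between bush_e and pocket_3 below 0.008 m)), for 0.2 s.
At the end, for the whole second after the job is handed in: Each 30 mm bush stands upright in a cup (within 8 mm of its centre, underside under 50 mm above the worktop), each 36 mm bush is inside the reject bin, the turret is within 0.05 rad of closed (3.142) with the plunger under 3 mm from home; all at rest (all of step 2 and x of bush_b in the frame of reject_bin between -0.056 and 0.056 m and y of bush_b in the frame of reject_bin between -0.071 and 0.071 m and height (world z) of each of bush_b, bush_d below 0.03 m and x of bush_d in the frame of reject_bin between -0.056 and 0.056 m and y of bush_d in the frame of reject_bin between -0.071 and 0.071 m and value of joint plunger below 0.003 m and value of joint turret between 3.09159 and 3.19159 rad and linear speed of each of bush_a, bush_c, bush_e, bush_b, bush_d below 0.02 m/s); the robot touches nothing.
It fails at once if the oil bottle is moved more than 30 mm (distance of oil_bottle from where it was at the start of the episode above 0.03 m).
It fails at once if the carpenter pencil is moved more than 30 mm (distance of carpenter_pencil from where it was at the start of the episode above 0.03 m).
It fails at once if the tape measure is moved more than 30 mm (distance of tape_measure from where it was at the start of the episode above 0.03 m).
Of bush_a, bush_c, bush_e only 2 to 3 are there at a start; the rules pass over those that are not, and their reading is None.
Of bush_b, bush_d only 1 to 2 are there at a start; the rules pass over those that are not, and their reading is None.
At some moment in a run one of bush_a, bush_b, bush_c, bush_d, bush_e may be knocked a few centimetres aside while the robot is not near it.
Once in a run the grip may slacken for a moment while it holds something.
It also fails if it takes over 210 s, if anything falls off the work surface, if the arm or the gripper's body presses on something with over 40 N, if the wrist force passes 120 N, or if a joint passes its speed limit or range.

## Working session

There is one attempt and no reset: what is moved stays moved. The work goes in short steps, each a Python script; the robot and the scene stay as the last script left them, time stands still between calls to the robot, and variables do not carry over. Pictures are saved under pics/ and viewed, at most 14 in all, crops included, and the job is handed in when it is done.

```bash
mkdir -p pics; ls; python3 - <<'E'
from plant import robot
import cv2
for n in("top","side"):
    cv2.imwrite(f"pics/{n}0.png",robot.grab_frame(n)); print(n,robot.get_calibration(n))
s=robot.observe(); print(s)
E
```

```text
pics
top {'vertical_fov': 52.30481709287555, 'cx': 287.2673356076573, 'cy': 207.79975489850548, 'k1': -0.023768659425269442, 'rvec': array([ 2.05905644, -2.15275859,  0.24039272]), 'tvec': array([0.04415784, 0.58962569, 1.14895185])}
side {'vertical_fov': 55.76022047071482, 'cx': 278.17486956568234, 'cy': 214.03651264089794, 'k1': -0.03076810052831297, 'rvec': array([ 2.14048915, -0.17350913,  0.07839099]), 'tvec': array([-0.59173799,  0.16424883,  1.07223356])}
{'time': 0.1, 'q': array([ 5.18703604e+01,  5.99485204e+00,  5.53211781e+00,  8.96053285e+01,
       -8.91594139e-04,  7.75264125e+01]), 'qvel': array([ 0.10960464, -0.02533649,  0.02141772,  0.02761344, -0.0862087 ,
       -0.05521182]), 'joint_torque': array([ 7.37635157e-03, -5.58212507e+01,  5.04714453e+01,  1.32023235e-02,
       -2.60052857e-04, -2.03820355e-05]), 'tool_pos': array([0.25964212, 0.54067347, 0.30320936]), 'tcp_rot': array([-1.79933351e+02, -1.38302904e-02,  1.54343940e+02]), 'ft_force': array([ 0.45985749, -0.62665973,  0.3408825 ]), 'torque': array([ 0.01032221, -0.04722075,  0.0086986 ]), 'gripper_force': 0.0, 'gripper_width': 0.08535496132615711}
```

View pics/top0.png

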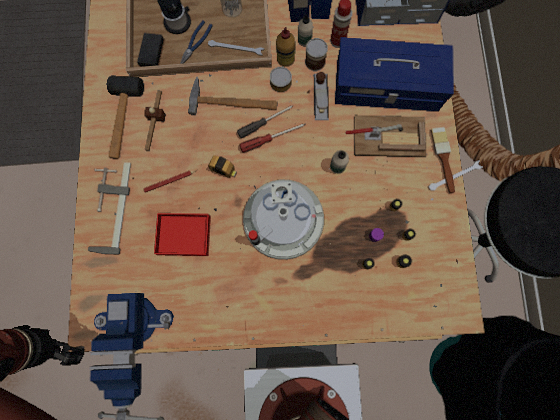

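View pics/side0.png

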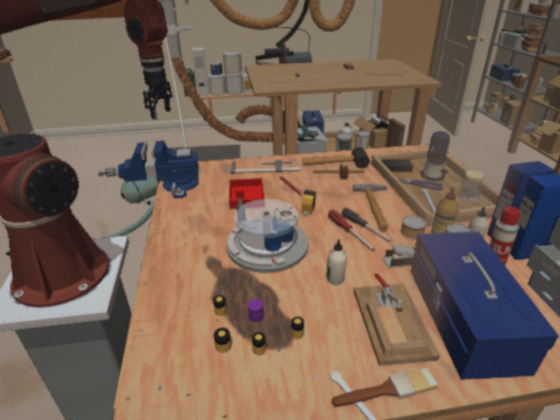

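The top view shows four black-capped bushes near (397,204), (410,234), (404,261) and (368,264), with a purple decoy at (377,235). The magazine is at (283,218), its knob near (254,238), and the bin at (183,235). Next I'll write helpers and take crops.

```bash
cat > h.py <<'E'
from plant import robot
import numpy as np, cv2
def cal(n):
    c=robot.get_calibration(n); f=210/np.tan(np.radians(c["vertical_fov"]/2))
    R=cv2.Rodrigues(np.array(c["rvec"]))[0]; return c,f,R,np.array(c["tvec"])
def ray(n,u,v):
    c,f,R,t=cal(n); d=np.array([(u-c["cx"])/f,(v-c["cy"])/f]); s=d.copy()
    for _ in range(20): s=d/(1+c["k1"]*(s@s))
    return -R.T@t, R.T@np.array([s[0],s[1],1])
def onz(n,u,v,z):
    o,d=ray(n,u,v); return o+d*(z-o[2])/d[2]
def proj(n,p):
    c,f,R,t=cal(n); q=R@np.array(p)+t; s=q[:2]/q[2]; s=s*(1+c["k1"]*(s@s)); return np.array([c["cx"],c["cy"]])+f*s
def tri(pa,pb):
    (o1,d1),(o2,d2)=pa,pb
    k=np.linalg.lstsq(np.stack([d1,-d2],1),o2-o1,rcond=None)[0]
    a,b=o1+k[0]*d1,o2+k[1]*d2; return (a+b)/2,np.linalg.norm(a-b)
def crop(img,x0,y0,w,h,k,name): cv2.imwrite(f"pics/{name}.png",cv2.resize(img[y0:y0+h,x0:x0+w],None,fx=k,fy=k,interpolation=cv2.INTER_CUBIC))
E
python3 - <<'E'
from h import *
t=cv2.imread("pics/top0.png"); s=cv2.imread("pics/side0.png")
a=cv2.resize(t[170:280,235:435],(800,440),interpolation=cv2.INTER_CUBIC); cv2.imwrite("pics/tc.png",a)
crop(s,200,190,120,170,3,"s1")
print("bushes",[onz("top",*p,.042)[:2].round(3) for p in [(397,204),(410,234),(404,261),(368,264),(377,235)]])
print("axis",onz("top",283,218,.109)[:2],"knob",onz("top",254,237,.146), "bin",[onz("top",*p,.035)[:2].round(3) for p in [(158,214),(210,214),(209,255),(155,255)]])
E
```

```text
bushes [array([ 0.593, -0.302]), array([ 0.504, -0.33 ]), array([ 0.428, -0.305]), array([ 0.424, -0.202]), array([ 0.505, -0.235])]
axis [0.55332797 0.03121584] knob [0.49876143 0.10888741 0.146     ] bin [array([0.596, 0.394]), array([0.589, 0.243]), array([0.47 , 0.246]), array([0.477, 0.4  ])]
```

View pics/tc.png

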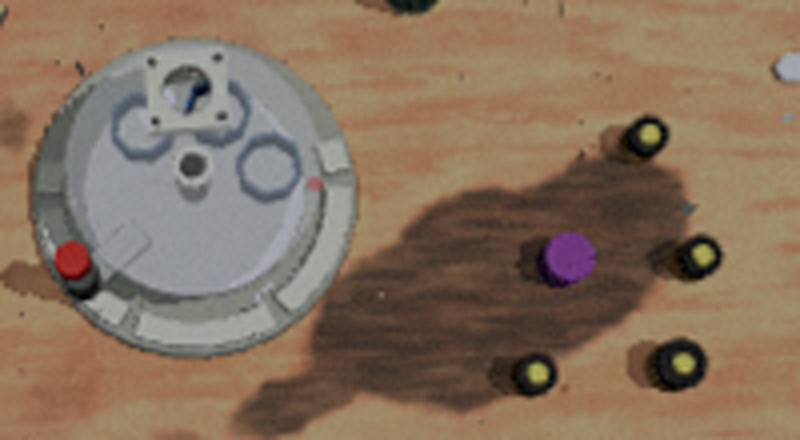

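View pics/s1.png

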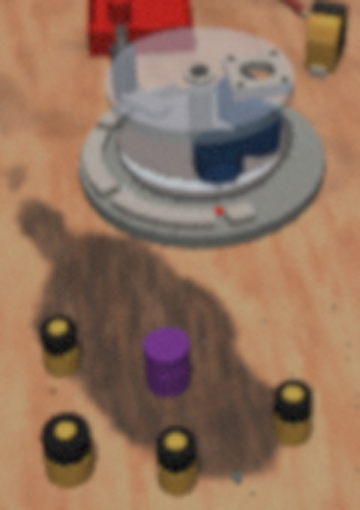

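Four bushes: three thin ones and one fat one at top (405,261). The purple object at (377,235) is a decoy. The turret rides unlocked between stations 1 and 2, and all its cups are empty. Next I'll measure from averaged frames.

```bash
python3 - <<'E'
from h import *
av={n:np.mean([robot.grab_frame(n).astype(float) for _ in range(8)],0).astype(np.uint8) for n in("top","side")}
for n in av: cv2.imwrite(f"pics/av_{n}.png",av[n])
def blobs(n,lo,hi,box,amin=2,wrap=False):
    hsv=cv2.cvtColor(av[n],cv2.COLOR_BGR2HSV); m=cv2.inRange(hsv,lo,hi)
    k=np.zeros_like(m); x0,y0,x1,y1=box; k[y0:y1,x0:x1]=m[y0:y1,x0:x1]
    _,_,st,c=cv2.connectedComponentsWithStats(k); return [(c[i].round(2),st[i,4]) for i in range(1,len(c)) if st[i,4]>=amin]
ye=blobs("top",(22,80,110),(35,255,255),(340,190,430,280))
print("dots",[(p,a,onz("top",*p,.042)[:2].round(4)) for p,a in ye])
for n,box in(("top",(240,222,268,255)),("side",(225,185,260,215))):
    print("knob",n,blobs(n,(0,140,80),(8,255,255),box)+blobs(n,(172,140,80),(180,255,255),box))
b=blobs("top",(0,150,60),(8,255,255),(140,200,225,270),50); print("bin",b,onz("top",*b[0][0],.01)[:2] if b else 0)
a=cv2.resize(av["top"][175:262,235:330],(760,696)[:2],interpolation=cv2.INTER_CUBIC)[:600]; cv2.imwrite("pics/m1.png",a)
cv2.imwrite("pics/m2.png",cv2.resize(av["side"][185:270,220:315],(665,595),interpolation=cv2.INTER_CUBIC))
E
```

```text
dots [(array([397.1 , 203.05]), np.int32(20), array([ 0.5963, -0.3022])), (array([349.5, 212. ]), np.int32(2), array([ 0.5759, -0.1616])), (array([410.35, 233.  ]), np.int32(17), array([ 0.5067, -0.3314])), (array([405.5 , 260.44]), np.int32(18), array([ 0.4292, -0.3093])), (array([369.  , 262.79]), np.int32(19), array([ 0.4274, -0.2055]))]
knob top [(array([252.4 , 234.25]), np.int32(60))]
knob side [(array([242.55, 193.82]), np.int32(554))]
bin [(array([182.57, 234.12]), np.int32(2115))] [0.53805762 0.32803369]
```

View pics/m1.png

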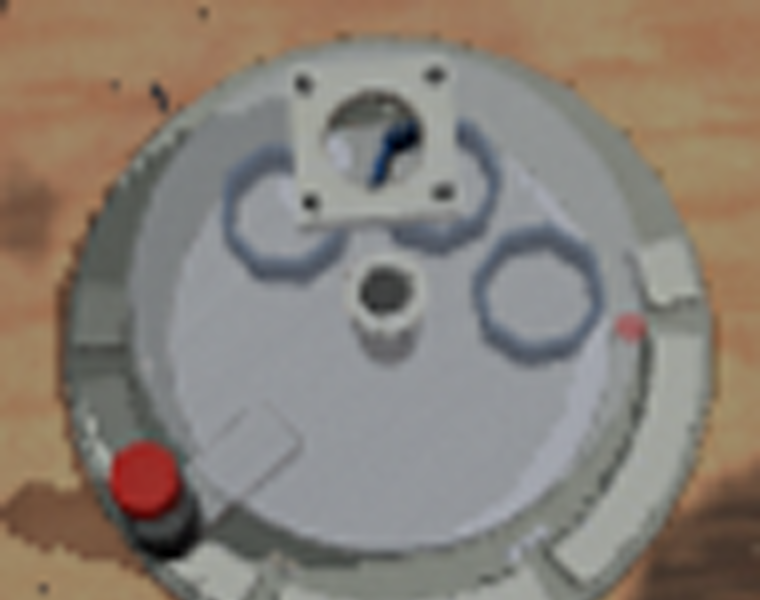

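View pics/m2.png

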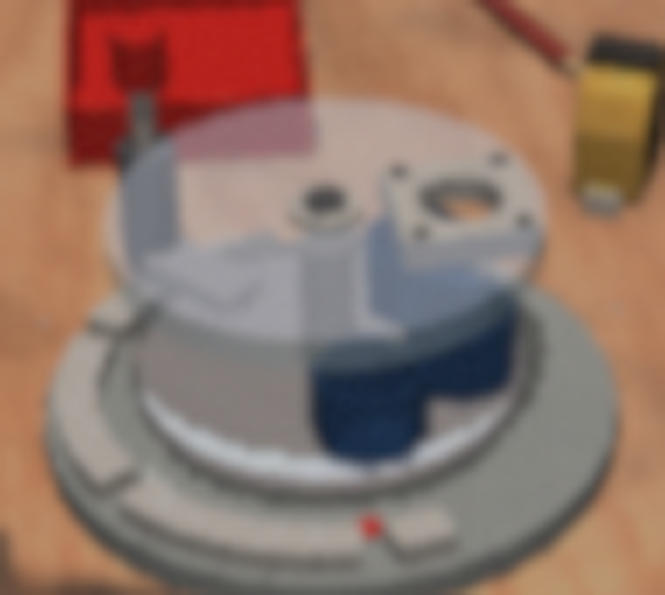

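Top crop (×8, origin 235,175): plate screws at (304,84), (433,75), (443,191), (310,203), hub (386,291), knob top (146,480), red dot (628,326). Side crop (×7, origin 220,185): the same screws at (399,172), (498,158), (525,219), (420,233), hub (325,200), knob top about (138,42).

```bash
python3 - <<'E'
from h import *
T=lambda x,y:((x+.5)/8-.5+235,(y+.5)/8-.5+175); S=lambda x,y:((x+.5)/7-.5+220,(y+.5)/7-.5+185)
st=[(304,84),(433,75),(443,191),(310,203)]; ss=[(399,172),(498,158),(525,219),(420,233)]
wt=np.array([onz("top",*T(*p),.109) for p in st]);
print("plate top",wt.mean(0).round(4), wt.round(3).tolist())
# match screws by nearest
ws=np.array([onz("side",*S(*p),.109) for p in ss]); print("plate side",ws.mean(0).round(4),ws.round(3).tolist())
print("bore tri",tri(ray("top",*T(375,137)),ray("side",*S(461,199))))
print("hub tri",tri(ray("top",*T(386,291)),ray("side",*S(325,200))))
print("knob tri",tri(ray("top",*T(146,480)),ray("side",*S(138,42))), onz("top",*T(146,480),.156))
print("reddot",tri(ray("top",*T(628,326)),ray("side",*S(371,527))))
# base outline circle at z~? : rim points of base via crop top
for z in (0.0,.02,.03):
  P=np.array([onz("top",*T(*p),z)[:2] for p in [(65,330),(711,330),(390,40),(150,135),(610,130)]])
  A=np.c_[2*P,np.ones(len(P))]; s=np.linalg.lstsq(A,(P**2).sum(1),rcond=None)[0]; print(z,s[:2].round(4),np.sqrt(s[2]+s[:2]@s[:2]).round(4))
E
```

```text
plate top [0.6272 0.0333 0.109 ] [[0.648, 0.056, 0.109], [0.649, 0.011, 0.109], [0.607, 0.01, 0.109], [0.605, 0.056, 0.109]]
plate side [0.6262 0.0347 0.109 ] [[0.604, 0.056, 0.109], [0.646, 0.06, 0.109], [0.648, 0.013, 0.109], [0.606, 0.01, 0.109]]
bore tri (array([0.62676404, 0.03238814, 0.10876686]), np.float64(0.0015470173649288418))
hub tri (array([0.57123359, 0.03088013, 0.11528237]), np.float64(0.0007858223163226501))
knob tri (array([0.50467788, 0.11158388, 0.14888363]), np.float64(0.0003419040752604117)) [0.50368164 0.11107062 0.156     ]
reddot (array([ 0.57512676, -0.05739233,  0.0188825 ]), np.float64(0.0008595494109016209))
0.0 [0.5739 0.032 ] 0.1209
0.02 [0.5699 0.0319] 0.119
0.03 [0.5679 0.0319] 0.118
```

```bash
cat >> h.py <<'E'
AX=np.array([.5713,.0315]); GA=2.0; RK=.105
def st(k): return GA+90+60*(k-1)      # knob angle at station k (4=closed)
def kxy(a): return AX+RK*np.array([np.cos(np.radians(a)),np.sin(np.radians(a))])
def yw(a): # yaw equivalent (mod 180) with last joint nearest to middle
    best=None
    for y in (a-360,a-180,a,a+180):
        q=robot.ik([*kxy(a),.3],[180,0,y])
        if q is not None and (best is None or abs(q[5])<best[0]): best=(abs(q[5]),y)
    return best[1]
def say(*l):
    s=robot.observe(); print(*l,"t%.1f"%s["time"],"pos",np.round(s["tool_pos"],4),"F",np.round(s["ft_force"],1),"w%.4f g%.1f"%(s["gripper_width"],s["gripper_force"]),"yaw%.1f"%s["tcp_rot"][2])
    return s
OFF=.056
def turn(a0,a1,lift0=0.):
    y0=yw((a0+a1)/2)-(a0+a1)/2   # constant yaw offset
    z0=.1325+OFF
    robot.move_pose([*kxy(a0),.28],[180,0,a0+y0])
    robot.set_gripper(.06)
    robot.line_to([*kxy(a0),z0+lift0],vel=.2,guard=15)
    robot.set_gripper(0.0); say("gripped")
    robot.line_to([*kxy(a0),z0+.0155],vel=.05); say("lifted")
    n=max(2,int(abs(a1-a0)/10)+1)
    for a in np.linspace(a0,a1,n+1)[1:]: robot.line_to([*kxy(a),z0+.0155],vel=.12,rotation=[180,0,a+y0])
    say("turned")
    g=robot.line_to([*kxy(a1),z0+.001],vel=.04,guard=12); say("lowered",g)
    return g
def up(z=.28):
    p=robot.observe()["tool_pos"]; robot.line_to([p[0],p[1],z],vel=.25)
E
python3 - <<'E'
from h import *
for a in (130,92,122,152,182,212,242,272):
    print(a,yw(a), np.round(robot.ik([*kxy(a),.2],[180,0,yw(a)]),0))
g=turn(130,st(1),.010)
E
```

```text
130 -230 [ -2.  -8. -19.  79.   0.  48.]
92 -268 [ 1.  3. -8. 79.  0. 89.]
122 -238 [ -1.  -6. -17.  79.   0.  57.]
152 -208 [ -6. -14. -24.  80.   0.  22.]
182 182 [-13. -18. -27.  80.   0. -15.]
212 212 [-18. -15. -25.  80.   0. -50.]
242 242 [-21.  -7. -18.  79.   0. -83.]
272 92 [-20.   3.  -9.  79.   0.  68.]
gripped t4.1 pos [0.504  0.1115 0.2001] F [-5.  -4.4  7.1] w0.0226 g58.6 yaw130.0
lifted t4.3 pos [0.504  0.1116 0.2039] F [ 3.3 -4.  -8. ] w0.0222 g59.1 yaw130.0
turned t5.6 pos [0.5678 0.1348 0.2029] F [  1.7 -12.1  -7.8] w0.0224 g59.2 yaw91.9
lowered True t5.9 pos [0.5677 0.1346 0.1915] F [-0.7 -1.7  6.7] w0.0228 g60.8 yaw91.9
```

```bash
python3 - <<'E'
from h import *
robot.set_gripper(.05); up(.26); say("up")
robot.move_pose([.5067,-.3314,.25],[180,0,robot.observe()["tcp_rot"][2]])
say()
im=robot.grab_frame("top"); si=robot.grab_frame("side")
a=cv2.resize(im[170:270,235:435],(800,400),interpolation=cv2.INTER_CUBIC)
b=cv2.resize(si[185:265,220:320],(500,400)[0:2],interpolation=cv2.INTER_CUBIC)[:, :]
c=np.zeros((600,800,3),np.uint8); c[:300,:600]=cv2.resize(im[170:270,235:435],(600,300)); c[300:,:375]=cv2.resize(si[185:265,220:320],(375,300)); c[300:,375:]=cv2.resize(si[280:360,200:313],(425,300)); cv2.imwrite("pics/k1.png",c)
E
```

```text
up t6.8 pos [0.5675 0.1346 0.2612] F [ 0.4  0.4 -0.5] w0.0499 g0.0 yaw91.9
t8.5 pos [ 0.5072 -0.3305  0.25  ] F [ 0.3 -0.2 -0.2] w0.0500 g0.0 yaw92.0
```

View pics/k1.png

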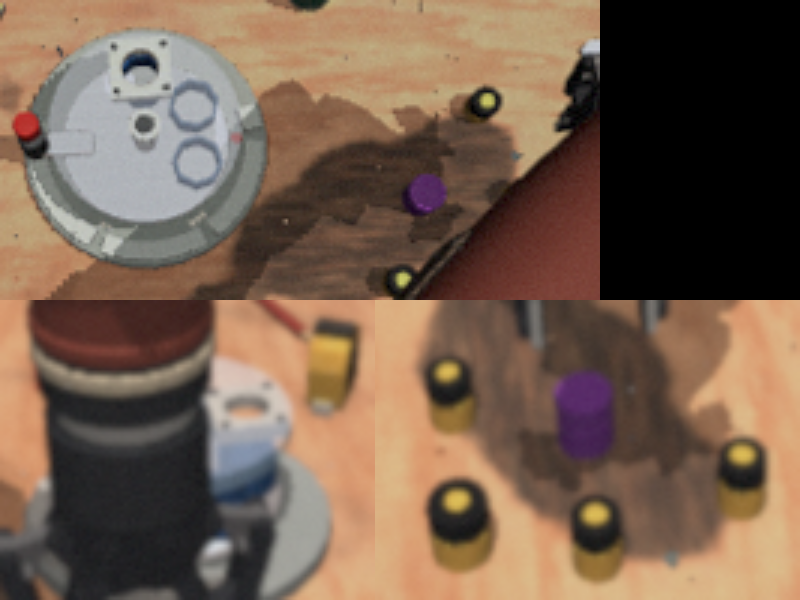

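```bash
cat >> h.py <<'E'
G=AX+.055*np.array([np.cos(np.radians(GA)),np.sin(np.radians(GA))])
GZ=.088   # TCP z above the bush's underside when held
def pick(x,y,yaw):
    q=[robot.ik([x,y,.2],[180,0,b]) for b in (yaw-90,yaw+90)]
    y2=yaw-90 if q[1] is None or (q[0] is not None and abs(q[0][5])<abs(q[1][5])) else yaw+90
    robot.move_pose([x,y,.18],[180,0,yaw]); robot.set_gripper(.06)
    if robot.line_to([x,y,.078],vel=.2,guard=15): say("TOUCH"); return False
    robot.set_gripper(0); say("centre"); robot.set_gripper(.055)
    robot.line_to([x,y,GZ],vel=.1,rotation=[180,0,y2]); robot.set_gripper(0)
    w=say("grip")["gripper_width"]; robot.line_to([x,y,.25],vel=.25); s=say("up")
    return s["gripper_width"]
def insert(off=(0,0),yaw=None):
    yaw=robot.observe()["tcp_rot"][2] if yaw is None else yaw
    c=G+off; robot.move_pose([*c,.25],[180,0,yaw]); s=say("over")
    if s["gripper_width"]<.025: return None
    tries=[(0,0)]+[(r*np.cos(t),r*np.sin(t)) for r in (.0015,.003) for t in np.arange(8)*np.pi/4]
    robot.line_to([*c,.111+GZ+.003],vel=.15)
    for d in tries:
        p=c+d; robot.line_to([*p,.112+GZ],vel=.08)
        if not robot.line_to([*p,.099+GZ],vel=.04,guard=7):
            say("in",np.round(p-G,4)); return p
        say("blocked",np.round(d,4))
    return None
def drop():
    robot.set_gripper(.05); robot.pause(.4); up(.27); say("dropped")
E
python3 - <<'E'
from h import *
w=pick(.5067,-.3314,92)
if w and .027<w<.033:
    print(insert())
E
```

```text
centre t10.3 pos [ 0.5075 -0.3323  0.08  ] F [-0.4  0.3  6.8] w0.0287 g58.9 yaw92.0
grip t12.7 pos [ 0.5069 -0.3315  0.0883] F [-0.2  0.7  2.3] w0.0283 g59.3 yaw-178.0
up t13.5 pos [ 0.5063 -0.331   0.2482] F [ 0.1  0.6 -2.5] w0.0283 g59.2 yaw-178.0
over t14.9 pos [0.6262 0.0323 0.2498] F [-0.8 -0.4 -1.5] w0.0280 g59.2 yaw-178.1
blocked [0 0] t15.9 pos [0.6269 0.0334 0.1971] F [-0.6 -0.5  5.8] w0.0284 g59.8 yaw-178.0
blocked [0.0015 0.    ] t16.4 pos [0.628  0.0334 0.1972] F [-0.8  0.4  3.8] w0.0283 g59.8 yaw-178.0
blocked [0.0011 0.0011] t16.9 pos [0.6275 0.0345 0.1972] F [-1.8  0.   5.4] w0.0283 g59.8 yaw-178.0
blocked [0.     0.0015] t17.3 pos [0.6265 0.0349 0.1971] F [-1.2 -0.8  5.2] w0.0280 g59.8 yaw-178.0
blocked [-0.0011  0.0011] t17.8 pos [0.6254 0.0344 0.1969] F [-1.5  0.   5.4] w0.0284 g59.8 yaw-178.0
in [-0.0015  0.    ] t18.5 pos [0.6245 0.0335 0.1865] F [-0.2  0.3 -1.4] w0.0284 g59.2 yaw-178.0
[0.6247665  0.03341947]
```

```bash
python3 - <<'E'
from h import *
drop()
im=robot.grab_frame("side")
g=turn(st(1),st(2))
robot.set_gripper(.05); up(.26)
c=np.zeros((400,800,3),np.uint8)
c[:,:400]=cv2.resize(im[185:265,235:315],(400,400))
robot.move_pose([.5963,-.3022,.25],[180,0,92])
im=robot.grab_frame("top"); c[:,400:]=cv2.resize(im[175:265,240:330],(400,400)); cv2.imwrite("pics/k2.png",c)
E
```

```text
dropped t19.8 pos [0.6252 0.0334 0.271 ] F [ 0.3 -0.3 -1.5] w0.0500 g0.0 yaw-178.0
gripped t22.6 pos [0.5678 0.1365 0.1903] F [-4.7 -0.8  8.3] w0.0222 g58.4 yaw92.0
lifted t23.1 pos [0.5676 0.1364 0.2037] F [ 0.6  0.  -7.9] w0.0222 g59.1 yaw92.0
turned t25.2 pos [0.4769 0.0815 0.2029] F [-10.9   7.4  -6.6] w0.0223 g60.4 yaw151.7
lowered True t25.6 pos [0.4766 0.0817 0.1902] F [-4.2  0.7  8.3] w0.0223 g62.2 yaw151.7
```

View pics/k2.png

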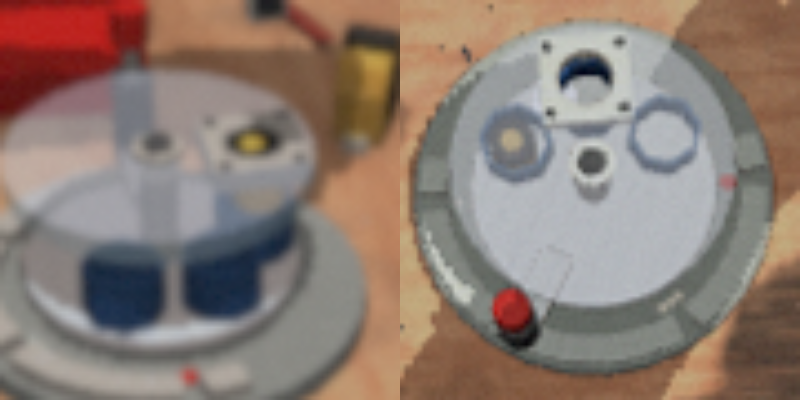

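Bush 1 sits in cup 1, and the turret is at station 2 with empty cup 2 under the bore. Before each pick I'll locate the dots again.

```bash
cat >> h.py <<'E'
def dots():
    im=robot.grab_frame("top"); m=cv2.inRange(cv2.cvtColor(im,cv2.COLOR_BGR2HSV),(22,80,110),(35,255,255))
    m[:185]=0; m[290:]=0; m[:,:325]=0; m[:,435:]=0
    _,_,s,c=cv2.connectedComponentsWithStats(m)
    return [onz("top",*c[i],.042)[:2].round(4) for i in range(1,len(c)) if s[i,4]>8]
def fetch(near,yaw,wlo=.026,whi=.033):
    robot.move_pose([.55,.06,.27],[180,0,92]); d=dots(); print("dots",d)
    p=min(d,key=lambda q:np.hypot(*(q-near)))
    if np.hypot(*(p-near))>.06: print("far"); return None
    w=pick(p[0],p[1],yaw)
    return w if w and wlo<w<whi else None
E
python3 - <<'E'
from h import *
if fetch([.5963,-.3022],92):
    if insert((-.0017,0)) is not None:
        drop(); turn(st(2),st(3)); robot.set_gripper(.05); up(.26)
robot.move_pose([.45,.06,.28],[180,0,92]); 
cv2.imwrite("pics/k3.png",np.hstack([cv2.resize(robot.grab_frame("top")[175:265,240:330],(400,400)),cv2.resize(robot.grab_frame("side")[185:265,235:315],(400,400))]))
E
```

```text
dots [array([ 0.5965, -0.3019]), array([ 0.4298, -0.3096]), array([ 0.427 , -0.2052])]
centre t32.1 pos [ 0.5973 -0.3026  0.0802] F [-1.4  0.6  6.9] w0.0285 g59.1 yaw92.0
grip t34.5 pos [ 0.5966 -0.302   0.0883] F [ 0.2 -0.3  2.6] w0.0282 g59.6 yaw-178.0
up t35.3 pos [ 0.596  -0.3016  0.2479] F [ 0.4 -0.2 -2.4] w0.0282 g59.2 yaw-178.0
over t36.6 pos [0.6247 0.0322 0.2498] F [ 0.6  0.6 -1.1] w0.0283 g59.3 yaw-178.1
blocked [0 0] t37.5 pos [0.6244 0.0334 0.1945] F [ 0.3  0.1 -1.7] w0.0284 g60.1 yaw-178.0
blocked [0.0015 0.    ] t38.0 pos [0.6265 0.0333 0.1971] F [-1.5  0.5  4.6] w0.0283 g60.9 yaw-178.0
blocked [0.0011 0.0011] t38.5 pos [0.6258 0.0344 0.197 ] F [-1.3  0.1  5.6] w0.0284 g60.9 yaw-178.0
blocked [0.     0.0015] t39.0 pos [0.6247 0.0349 0.197 ] F [-0.7 -0.5  6.2] w0.0282 g60.9 yaw-178.0
in [-0.0028  0.0011] t39.7 pos [0.6231 0.0342 0.1862] F [-0.3 -3.9 -3.5] w0.0279 g59.9 yaw-178.0
dropped t40.9 pos [0.6239 0.0345 0.271 ] F [-0.2 -0.1 -0.3] w0.0500 g0.0 yaw-178.0
gripped t42.9 pos [0.4791 0.0803 0.1901] F [-2.6 -3.3  6.5] w0.0222 g58.4 yaw152.0
lifted t43.3 pos [0.479  0.0805 0.2037] F [ 5.9 -3.3 -8.7] w0.0221 g59.1 yaw152.0
turned t45.4 pos [ 0.4815 -0.0234  0.2036] F [-4.3  0.2 -7.8] w0.0222 g59.4 yaw-148.4
lowered True t45.8 pos [ 0.4812 -0.0231  0.1901] F [-3.2  1.2  7.4] w0.0224 g61.1 yaw-148.4
```

View pics/k3.png

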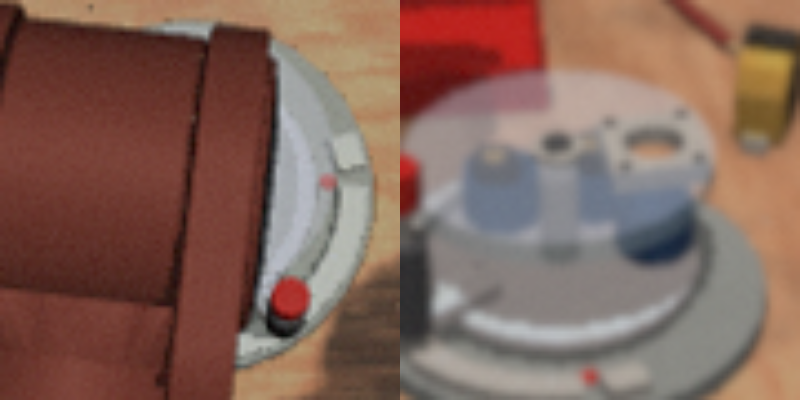

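```bash
python3 - <<'E'
from h import *
if fetch([.427,-.2052],92):
    if insert((-.0024,.0007)) is not None:
        drop(); turn(st(3),st(4)); robot.set_gripper(.05); up(.26); say()
        w=fetch([.4298,-.3096],92,.032,.038); print("fat",w)
        if w:
            robot.move_pose([.534,.324,.25],[180,0,0]); s=say("over bin")
            if s["gripper_width"]>.03:
                robot.line_to([.534,.324,GZ+.007],vel=.15,guard=10); say("in bin")
                robot.set_gripper(.06); up(.27)
robot.move_pose([.40,.30,.3],[180,0,0]); say("end")
cv2.imwrite("pics/k4.png",np.hstack([cv2.resize(robot.grab_frame("top")[175:290,120:430],(800,297))]))
cv2.imwrite("pics/k4s.png",cv2.resize(robot.grab_frame("side")[150:290,210:330],(514,600)))
E
```

```text
dots [array([ 0.4411, -0.245 ]), array([ 0.4298, -0.3096])]
centre t51.8 pos [ 0.4418 -0.2458  0.0798] F [-1.   0.7  7. ] w0.0288 g58.8 yaw92.0
grip t54.3 pos [ 0.4412 -0.2451  0.0883] F [-0.9  0.3  3.3] w0.0286 g59.4 yaw-178.0
up t55.1 pos [ 0.4407 -0.2446  0.2482] F [ 0.4  0.8 -2.6] w0.0283 g59.3 yaw-178.0
over t56.3 pos [0.6236 0.0331 0.2497] F [-0.6  0.  -1. ] w0.0286 g59.3 yaw-178.1
in [-0.0024  0.0007] t57.5 pos [0.6236 0.0341 0.1864] F [ 0.2 -0.6 -2.3] w0.0280 g59.6 yaw-178.0
dropped t58.8 pos [0.6243 0.0341 0.271 ] F [ 0.2  0.2 -0.1] w0.0500 g0.0 yaw-178.0
gripped t60.8 pos [ 0.483  -0.0244  0.19  ] F [-0.4 -0.3  5.8] w0.0227 g58.5 yaw-148.0
lifted t61.2 pos [ 0.4826 -0.024   0.2037] F [ 6.2  1.4 -8.2] w0.0221 g59.1 yaw-148.0
turned t63.3 pos [ 0.5741 -0.072   0.202 ] F [-0.1  6.8 -8.9] w0.0222 g59.4 yaw-87.9
lowered True t63.7 pos [ 0.5741 -0.0718  0.1901] F [-0.4  1.5  5.9] w0.0226 g60.9 yaw-87.9
t64.5 pos [ 0.5741 -0.072   0.2612] F [ 0.3  1.2 -1.4] w0.0499 g0.0 yaw-87.9
dots [array([ 0.4298, -0.3096])]
centre t70.1 pos [ 0.4306 -0.3106  0.08  ] F [-2.   1.2  6.5] w0.0346 g59.5 yaw92.0
grip t72.5 pos [ 0.43   -0.3097  0.0883] F [-0.   0.8  3.3] w0.0342 g59.8 yaw-178.0
up t73.3 pos [ 0.4294 -0.3092  0.2483] F [ 0.5 -1.  -1.2] w0.0345 g59.8 yaw-178.0
fat 0.03453512910974415
over bin t75.6 pos [0.5343 0.3233 0.2499] F [ 0.5  0.1 -1.1] w0.0341 g59.7 yaw-0.1
in bin t76.8 pos [0.5347 0.3242 0.0962] F [ 0.5  0.2 -1.8] w0.0346 g59.7 yaw-0.0
end t78.6 pos [0.3997 0.2999 0.2988] F [-0.2  0.  -0.1] w0.0602 g0.0 yaw0.0
```

View pics/k4.png

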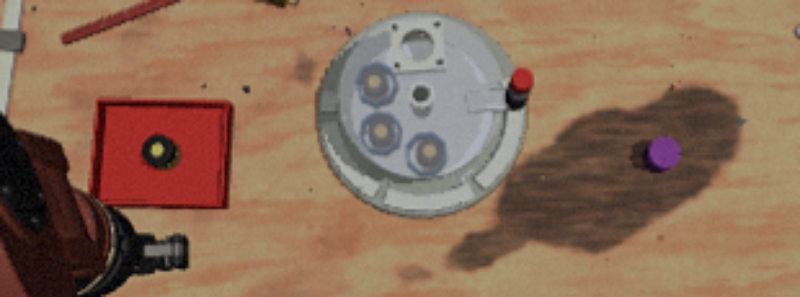

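View pics/k4s.png

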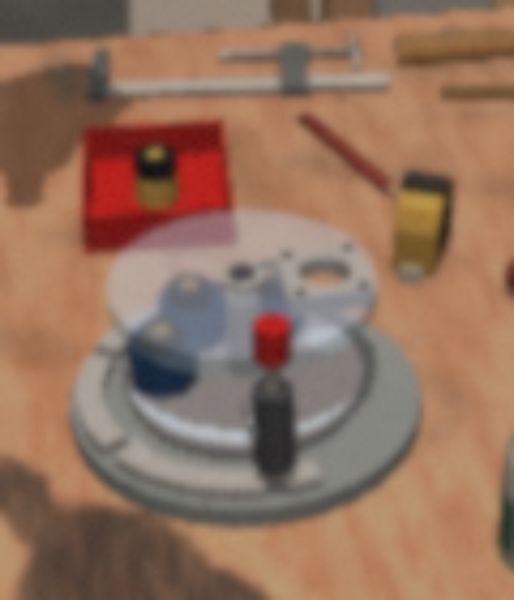

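```bash
python3 - <<'E'
from h import *
u,v=lambda x:x,0
top=(120+522/800*310-.5,175+78/297*115-.5)
side=(210+272/514*120-.5,150+322/600*140-.5)
p,e=tri(ray("top",*top),ray("side",*side)); print(p,e,np.degrees(np.arctan2(*(p[:2]-AX)[::-1])),np.hypot(*(p[:2]-AX)))
im=robot.grab_frame("side")
for z in (.1325,.1425):
    print(z,proj("side",[*kxy(272),z]))
hsv=cv2.cvtColor(im,cv2.COLOR_BGR2HSV); m=((hsv[...,0]<8)|(hsv[...,0]>172))&(hsv[...,1]>140)
m[:218]=0;m[240:]=0;m[:,:260]=0;m[:,290:]=0; ys,xs=np.nonzero(m); print(xs.mean(),ys.mean(),ys.min(),ys.max(),len(xs))
E
```

```text
[ 0.57657674 -0.07305678  0.14631971] 0.001172359449776312 -87.11086689084995 0.10468985187189811
0.1325 [272.71775562 229.18572012]
0.1425 [272.64295951 225.9550388 ]
273.05128205128204 228.83333333333334 223 235 78
```

The knob's centroid row is 228.8, against 229.2 expected for home and 226.0 for riding. Its top is at 146.3 mm, 105 mm from the axis and at the closed angle, so the turret is locked at closed. Handing in.

```bash
python3 -c "
from plant import robot
print(robot.job_done())"
```

```text
the job is handed in; nothing more can be done
None
```

The job is handed in (verdict not shown): three 30 mm bushes are in the magazine cups, the one 36 mm bush is in the reject bin, and the turret is at the closed station with the plunger home, about 79 s in.

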